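# Shut the kit drawer and unscrew the wax jar

## Task

Push the open kit drawer home until it seats at its detent, so that the frosted square jar in its nest is braced. Then unscrew the jar's tight teal cap anticlockwise, stop turning when the threads let go, lift it a finger's width clear of the neck and finish there, still holding the cap level over the jar, with the drawer still home, the jar still down in its nest and the other things left alone.

Things in the scene. Friction and masses are not known exactly. Their poses are not given: they have to be found in the camera images.
- drawer (a joint): travel of the drawer in m: 0 = pulled out 90 mm (as it starts), 0.090 = fully home against its stop. It slides along the unit's +x axis (away from the robot) with about 1.5 N friction; a sprung roller resists with 5 to 8 N between about 0.079 and 0.086 and then pulls it home
- drawer_handle (a point): middle of the drawer's steel bar handle: a level round bar 10 mm thick, 110 mm long, along this frame's y, 45 mm above the table, its axis 35 mm in front of the 280 mm wide blue drawer front (top edge at 60 mm). The frame's +x is the closing direction
- unit: whitewashed open-topped kit unit fixed to the table, 280 mm wide, 260 mm deep; its rear 130 mm carries a board 75 mm above the table. Origin on the table; x is the closing direction, z up. The drawer floor is 12 mm above the table; on it two square nests 14 mm high, 74 mm inside, 120 mm apart: jar in one, tin in the other
- jar: frosted jar of 0.4 kg, loose in a nest: square body 72 x 72 mm, 76 mm high, round neck 42 mm wide (52 mm over its thread) up to 100 mm. Origin at the centre of its underside, z up; x and y along its sides. It turns about 2 degrees in the nest before the nest holds it
- jar_neck (a point): centre of the top of the jar's neck, 100 mm above the jar's underside. Its right-hand thread: the tight cap takes about 0.35 N m to turn and stays as left; turned anticlockwise from above it rises 4 mm per rad, and its lugs come free of the thread at 1.05 rad (60 degrees) of turn; past 1.5 rad is too far
- cap: teal round ribbed screw cap of 50 g, 62 mm across, 27 mm high, with a white mark from its centre towards its x axis. Origin at the centre of its lower rim, z up; screwed down, this is 88 mm above the jar's underside and its x axis lies along the jar's x axis
- tin: dark green square tin with steel lid, 74 x 74 x 70 mm, in the other nest; leave alone. Origin at the centre of its underside
- multitool: steel folding multi-tool, 100 x 36 x 20 mm, on the unit's rear board; leave alone
- headlamp: black headlamp housing, 36 x 62 x 40 mm, on the unit's rear board; leave alone
- crampon: grey crampon with orange heel bail, 300 x 100 x 86 mm, standing on its points on the table; leave alone
- shovel_grip: orange plastic avalanche shovel D-grip, 240 x 135 x 34 mm, lying on the table; leave alone
- wax_bottle: bottle with red cap, 60 mm across, 130 mm high, on the table; leave alone
There are look-alikes about, which are no part of the job. What is shaped like the jar but purple is not meant. There is more than one size of the cap; the one meant has the size given above.

How it is judged:
By the outcome, as a careful person would: the job done as asked, in the order asked, and still so for the second after the job is handed in, while the arm keeps its last pose, push and grip.
It also fails if it takes over 58 s, if anything falls off the work surface, if the arm or the gripper's body presses on something with over 40 N, if the wrist force passes 120 N, or if a joint passes its speed limit or range.

## Robot

A 6-joint arm with a two-finger parallel gripper is mounted at the origin on the work surface. World frame = base frame: x ahead of the robot, y to its left, z up, the work surface at z = 0. Lengths are in m, angles in rad, forces in N, time in s.
With the tool pointing down it reaches from about 0.35 to 0.875 m from the base axis. Payload 4.2 kg.
Tool frame: the origin (TCP) lies midway between the tips of the shut fingers; the grasp point (between the pads) lies 19 mm behind it (manip.grip_depth is the distance from the TCP to the grasp point, in m); z points along the fingers, y is the line along which they close (so a half turn about z gives the same grasp; the last joint's range is limited). The gripper opens to 87 mm and grips with 3 to 60 N. Pads are 19 mm wide; open, the fingers measure 117 mm over their backs; the gripper's body (75 mm by 190 mm) begins 51 mm behind the grasp point.
Start: joints at [-0.851, 0.385, 0.008, 0, -1.194, -0.259], TCP at [0.278, -0.56, 0.223] pointing down, gripper open.
Joint ranges: [-3.14, 3.14], [-1.21, 2.06], [-1.07, 1.41], [-3.16, 2.05], [-2.99, -0.16], [-3.1, 3.1]. Speed limits (rad/s): [2.79, 2.79, 3.14, 3.14, 3.14, 3.14].

## Interface

Orientations are given as a unit quaternion [x, y, z, w].
In Python, from workcell import manip gives the robot as it stands. The module is installed in compiled form; this text tells all that it offers.
- The arm moves only by the tool drive_tool, never from a script. Its argument "series" is a list of rows, each a list of 3 entries, a list of its own where there are three numbers: the shift along the tool's x, y, z in cm, then the turn about the tool's z in degrees, then the opening, from 0 (shut) to 1 (fully open). A call has 1 to 5 rows; each row is the pose to reach, as a shift and turn from the pose commanded when the call began, along the tool's axes at that moment; what a row does not reach only later rows make up. A row lasts 1/10 s, in which the tool goes at most 50 mm and 8.59 degrees, less where a joint would pass 70% of its speed; a pose out of reach is approached as far as the arm can. A call with a gripper value outside its range is refused whole. The fingers move at their own pace and stop on an object; "squeeze" is the grip in N (left out, the last holds). Time passes only in rows, so rows that repeat a pose let the fingers close. It gives the time, the measured TCP pose, the force, the opening and the grip force at its end, in the units of the state.
- manip.observe(): the state, without advancing time (a new reading comes with each control period).
- manip.grab_frame(name): name is "scene" or "top" or "wrist"; returns the picture (400x640x3 uint8, red, green, blue); there is no depth.
- manip.camera_info(name): a dict with "vertical_fov" (degrees; the focal length in pixels is half the picture's height over the tangent of half this angle, whatever the lens; pixels are square), "cx", "cy" (the principal point, pixels), "k1" (the pictures are not rectified: a ray, as slopes to the right and down, at radius r is drawn at 1 + k1 r^2 times it, then the intrinsics apply), "rvec" (rotation vector, rad) and "tvec" (3), from world to camera coordinates, as OpenCV has them. Camera axes: x right, y down, z forward; pixel columns grow to the right and rows downward; lengths in m; the calibration is good to about 2 mm. A picture is of the moment at which its call begins: read the wrist's pose just before it. camera_info takes no time and is no camera call; for the wrist camera it gives the pose at the moment of the call.
- manip.sign_off(): hands the job in; it is judged then, once.
The state is a dict: "time_s": time; "joint_positions": joint angles; "joint_vel": joint speeds; "joint_efforts": joint torques, N m; "eef_pos": TCP position; "tcp_rot": TCP orientation; "force": force on the tool from outside, world axes, zero at the start; "ft_torque": the same for the moment, N m; "width": finger opening in m; "gripper_force": force on a finger pad.
Only numpy, scipy, OpenCV 4.12 (cv2) and the standard library are available. Lean on these libraries where they do the work, as an engineer would, in place of code of your own. Each camera call takes 0.05 s, during which the arm holds its last target. There are 200 camera calls.

## Working session

There is one attempt and no reset: what is moved stays moved. The work goes in short steps, Python scripts to look and compute and a tool call to move; the robot and the scene stay as the last step left them, time stands still between calls to the robot, and variables do not carry over. Pictures are saved under pics/ and viewed, at most 10 in all, crops included, and the job is handed in when it is done.

Besides the shell and the picture viewer there is one more tool, called after "Request:" as name(argument=value, ...) on one line, values as JSON. drive_tool: Moves the arm, as the interface text tells. Its arguments: {"type":"object","properties":{"series":{"type":"array","items":{"type":"array"}},"squeeze":{"type":"number"}},"required":["series"]}

```bash
mkdir -p pics
cat > h.py <<'E'
import numpy as np, cv2
from workcell import manip
def K(ci):
    f=200/np.tan(np.radians(ci["vertical_fov"])/2); return f
def project(ci,P):
    R,_=cv2.Rodrigues(np.array(ci["rvec"],float)); p=np.atleast_2d(P)@R.T+np.array(ci["tvec"]).ravel()
    s=p[:,:2]/p[:,2:]; r2=(s**2).sum(1,keepdims=True); s=s*(1+ci["k1"]*r2); return s*K(ci)+[ci["cx"],ci["cy"]]
def ray(ci,u,v):
    f=K(ci); d=np.array([(u-ci["cx"])/f,(v-ci["cy"])/f]); s=d.copy()
    for _ in range(30): s=d/(1+ci["k1"]*(s@s))
    R,_=cv2.Rodrigues(np.array(ci["rvec"],float)); t=np.array(ci["tvec"]).ravel()
    w=R.T@np.array([s[0],s[1],1]); return -R.T@t, w/np.linalg.norm(w)
def atz(ci,u,v,z):
    o,d=ray(ci,u,v); return o+d*(z-o[2])/d[2]
def tri(rs):
    A=np.zeros((3,3));b=np.zeros(3)
    for o,d in rs:
        M=np.eye(3)-np.outer(d,d);A+=M;b+=M@o
    return np.linalg.solve(A,b)
def save(n,im): cv2.imwrite("pics/"+n,im[:,:,::-1])
E
python3 - <<'E'
from h import *
print(manip.observe())
for n in("top","scene","wrist"):
    c=manip.camera_info(n); print(n,c); save(n+"0.png",manip.grab_frame(n))
E
```

```text
{'time_s': 0.0, 'joint_positions': array([-8.51387075e-01,  3.85530056e-01,  6.60181120e-03, -4.98395022e-04,
       -1.19400141e+00, -2.58578779e-01]), 'joint_vel': array([ 0.00230198, -0.00093558, -0.00034979, -0.0002233 ,  0.0003177 ,
       -0.00035879]), 'joint_efforts': array([ 1.39777534e-03, -3.90661705e+01,  1.87410986e+01,  4.21990603e+00,
        1.10411999e-02, -1.94872960e-04]), 'eef_pos': array([ 0.27765951, -0.55924947,  0.2214663 ]), 'tcp_rot': array([-2.28292161e-01,  9.73592059e-01,  1.05045661e-03, -2.96578667e-04]), 'force': array([-0.47775472,  0.50717817, -0.67899216]), 'ft_torque': array([0.00557012, 0.05604825, 0.00233459]), 'gripper_force': 0.0, 'width': 0.0869469208440108}
top {'vertical_fov': 45.127862603696805, 'cx': 326.96313675965007, 'cy': 198.56382723045175, 'k1': -0.10923328922378078, 'rvec': array([ 2.20445179, -2.1472432 ,  0.09337561]), 'tvec': array([-0.0171894 ,  0.63569285,  1.38270888])}
scene {'vertical_fov': 48.31492237954788, 'cx': 323.9324638734256, 'cy': 200.64401094865858, 'k1': -0.02320394427783242, 'rvec': array([ 2.21197379,  0.76322753, -0.31006935]), 'tvec': array([-0.48449591, -0.20516234,  1.88407091])}
wrist {'vertical_fov': 59.26505497388422, 'cx': 312.9131120447772, 'cy': 204.76359581661868, 'k1': -0.005118012369192906, 'rvec': array([-1.57574627, -2.54144758, -0.33158549]), 'tvec': array([ 0.62418322, -0.03079364,  0.3913803 ])}
```

View pics/top0.png

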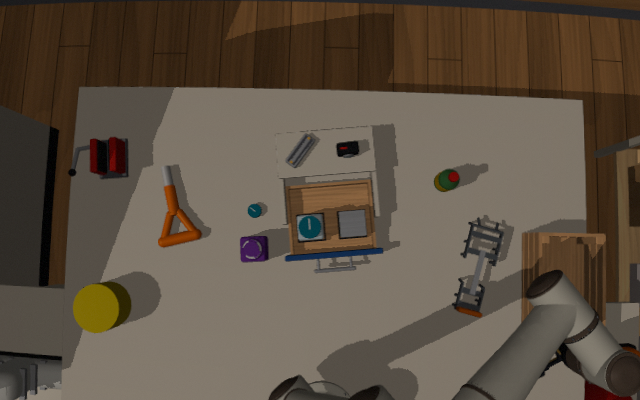

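View pics/scene0.png

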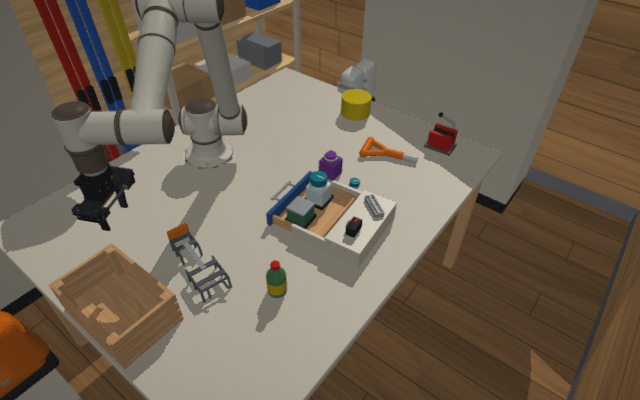

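The top view shows the unit turned slightly, with the teal cap at (310,227), the tin at (352,223), the blue front from (286,257) to (382,250) and the handle near (335,267). The purple jar (254,248) and the small teal cap (255,211) are the look-alikes.

Run:
```python
from h import *
t=cv2.imread("pics/top0.png"); s=cv2.imread("pics/scene0.png")
ct=manip.camera_info("top"); cs=manip.camera_info("scene")
for n,im in(("top",t),("scene",s)):
    h=cv2.cvtColor(im,cv2.COLOR_BGR2HSV)
    for nm,lo,hi in(("teal",(85,100,40),(98,255,255)),("blue",(103,150,40),(118,255,255))):
        m=cv2.inRange(h,lo,hi); k,l,st,ce=cv2.connectedComponentsWithStats(m)
        for i in range(1,k):
            if st[i,4]>25: print(n,nm,st[i],ce[i].round(1))
a=cv2.resize(t[120:290,230:400],None,fx=3.5,fy=3.5,interpolation=cv2.INTER_CUBIC)[:590]
b=cv2.resize(s[145:265,260:400],None,fx=4,fy=4,interpolation=cv2.INTER_CUBIC)
cv2.imwrite("pics/a.png",a); cv2.imwrite("pics/b.png",b)
```

```text
top teal [248 204  13  14 137] [254.2 210.3]
top teal [299 216  22  22 369] [309.4 226.7]
top blue [286 248  97  13 486] [334.1 254.1]
scene teal [310 171  17  16 214] [317.9 178.7]
scene teal [350 178   9   9  67] [353.9 182.4]
scene blue [ 65   0  51 110 741] [87.2 45.6]
scene blue [ 77   0  47 109 724] [97.4 46. ]
scene blue [245   0  35  10 235] [260.    3.3]
scene blue [124 146   8   6  32] [127.3 148. ]
scene blue [267 172  44  53 474] [288.  198.1]
```

View pics/a.png

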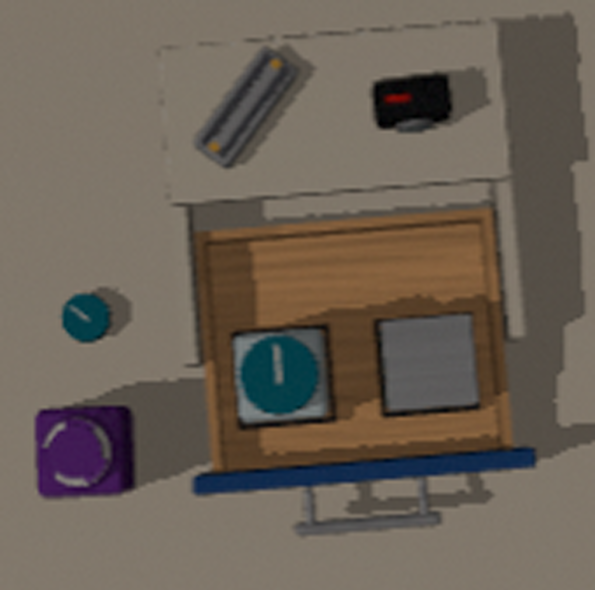

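View pics/b.png

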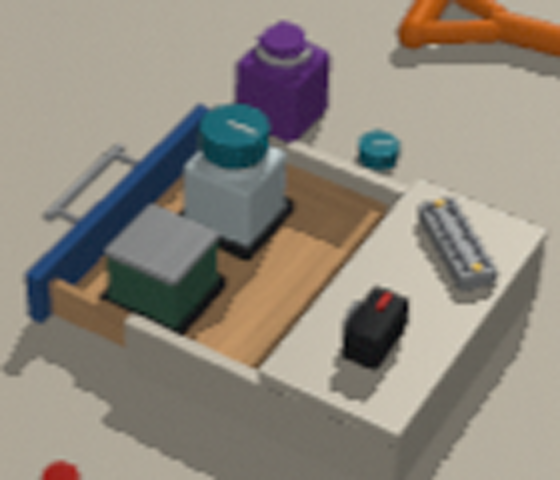

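The crops show the handle bar from (297,528) to (438,519) in a, and from (47,216) to (117,150) in b. The cap top is at (279,374) in a and (235,128) in b.

Run:
```python
from h import *
from scipy.spatial.transform import Rotation as Ro
ct=manip.camera_info("top"); cs=manip.camera_info("scene")
A=lambda u,v:ray(ct,230+u/3.5-.36,120+v/3.5-.36)
B=lambda u,v:ray(cs,260+u/4-.38,145+v/4-.38)
a=lambda u,v,z:atz(ct,230+u/3.5-.36,120+v/3.5-.36,z)
l=tri([A(297,528),B(117,150)]); r=tri([A(438,519),B(47,216)])
print("handle tri",l,r,(l+r)/2,np.linalg.norm(l-r))
l=a(297,528,.045);r=a(438,519,.045); print("handle z45",l,r,(l+r)/2,np.linalg.norm(l-r),np.degrees(np.arctan2(-(l-r)[0],(l-r)[1])))
print("cap top tri",tri([A(279,374),B(235,126)]),"z.127:",a(279,374,.127))
print("front",a(194,492,.06),a(535,467,.06))
print("board rear edge",a(160,47,.075),a(496,22,.075))
o=manip.observe(); R=Ro.from_quat(o["tcp_rot"]).as_matrix();print(R)
```

```text
handle tri [0.42476005 0.02826097 0.04191083] [ 0.43703051 -0.08546736  0.04586283] [ 0.43089528 -0.0286032   0.04388683] 0.11445660833985485
handle z45 [0.42672721 0.02973454 0.045     ] [ 0.43704062 -0.08546675  0.045     ] [ 0.43188391 -0.02786611  0.045     ] 0.11566202254020168 5.115773096311212
cap top tri [0.54988363 0.04490751 0.12584227] z.127: [0.54999523 0.04498492 0.127     ]
front [0.45435891 0.11371444 0.06      ] [ 0.48175482 -0.16248146  0.06      ]
board rear edge [0.81689661 0.1527377  0.075     ] [ 0.84505722 -0.1228667   0.075     ]
[[-8.95763662e-01 -4.44529796e-01 -8.49292475e-04]
 [-4.44530593e-01  8.95762485e-01  1.45703341e-03]
 [ 1.13069572e-04  1.68269407e-03 -9.99998578e-01]]
```

Request:
drive_tool(series=[[[-2.8,3.5,0],0,0],[[-5.6,7,0],0,0],[[-8.4,10.5,0],0,0],[[-11.2,14,0],0,0],[[-14,17.5,0],0,0]], squeeze=20)

```text
time_s: 0.65
eef_pos: [0.3254, -0.339, 0.2223]
tcp_rot: [-0.228, 0.974, 0.0, -0.0]
force: [1.3, 0.2, 0.6]
width: 0.0552
gripper_force: 0.0
```

Request:
drive_tool(series=[[[-2.8,3.5,0],0,0],[[-5.6,7,0],0,0],[[-8.4,10.5,0],0,0],[[-11.2,14,0],0,0],[[-14,17.5,0],0,0]])

```text
time_s: 1.15
eef_pos: [0.3729, -0.1201, 0.2227]
tcp_rot: [-0.228, 0.974, -0.0, 0.0]
force: [1.0, 0.4, -0.4]
width: 0.0152
gripper_force: 0.0
```

Request:
drive_tool(series=[[[-2.8,3.5,0],5,0],[[-5.6,7.1,0],11,0],[[-5.6,7.1,0],16,0],[[-5.6,7.1,0],20.7,0],[[-5.6,7.1,0],20.7,0]])

```text
time_s: 1.65
eef_pos: [0.3915, -0.0328, 0.2224]
tcp_rot: [-0.05, 0.999, 0.0, -0.0]
force: [-0.3, -0.5, 0.1]
width: 0.0004
gripper_force: 0.0
```

Request:
drive_tool(series=[[[0,0,4.8],0,0],[[0,0,9.6],0,0],[[0,0,14.4],0,0],[[0,0,19.2],0,0],[[0,0,19.2],0,0]])

```text
time_s: 2.15
eef_pos: [0.3866, -0.0352, 0.0252]
tcp_rot: [-0.049, 0.999, -0.002, -0.008]
force: [-0.8, -0.6, -0.2]
width: 0.0005
gripper_force: 0.0
```

Request:
drive_tool(series=[[[-0.6,0,0],0,0],[[-1.2,0,0],0,0],[[-1.8,0,0],0,0],[[-2.4,0,0],0,0],[[-3.0,0,0],0,0]])

```text
time_s: 2.65
eef_pos: [0.4218, -0.0303, 0.0318]
tcp_rot: [-0.05, 0.999, 0.0, 0.001]
force: [-3.1, -0.1, 1.5]
width: 0.0006
gripper_force: 1.0
```

Request:
drive_tool(series=[[[-1,0,0],0,0],[[-2,0,0],0,0],[[-3,0,0],0,0],[[-4,0,0],0,0],[[-4.5,0,0],0,0]])

```text
time_s: 3.15
eef_pos: [0.4686, -0.0254, 0.0306]
tcp_rot: [-0.05, 0.999, 0.0, 0.001]
force: [0.0, 0.8, -0.9]
width: 0.001
gripper_force: 0.0
```

Run:
```python
from h import *
im=manip.grab_frame("top"); c=im[110:280,230:400]
save("c.png",cv2.resize(c,None,fx=3.5,fy=3.5,interpolation=cv2.INTER_CUBIC)); print(manip.observe()["eef_pos"])
```

```text
[ 0.46905317 -0.02531029  0.03060342]
```

View pics/c.png

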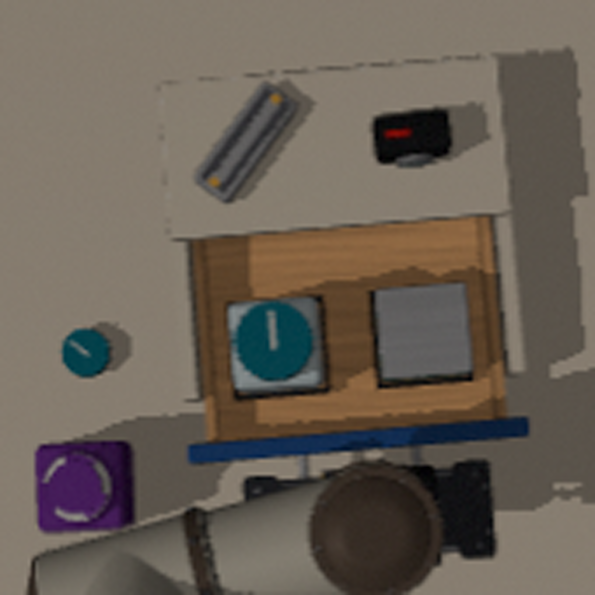

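The drawer has moved about 53 mm, since the cap is now at (275,340) in c, and the jar is still upright in its nest. I'll push the rest more slowly.

Request:
drive_tool(series=[[[-0.5,0,0],0,0],[[-1,0,0],0,0],[[-1.5,0,0],0,0],[[-2,0,0],0,0],[[-2.4,0,0],0,0]])

```text
time_s: 3.7
eef_pos: [0.4905, -0.0234, 0.0304]
tcp_rot: [-0.05, 0.999, 0.0, -0.0]
force: [-1.2, 0.1, -0.7]
width: 0.0005
gripper_force: 0.8
```

Request:
drive_tool(series=[[[-0.2,0,0],0,0],[[-0.4,0,0],0,0],[[-0.6,0,0],0,0],[[-0.8,0,0],0,0],[[-0.9,0,0],0,0]])

```text
time_s: 4.2
eef_pos: [0.4955, -0.0232, 0.0301]
tcp_rot: [-0.049, 0.999, -0.0, -0.004]
force: [-9.4, 1.3, 6.0]
width: 0.0004
gripper_force: 4.5
```

Request:
drive_tool(series=[[[-0.1,0,0],0,0],[[-0.2,0,0],0,0],[[-0.3,0,0],0,0],[[-0.4,0,0],0,0],[[-0.4,0,0],0,0]])

```text
time_s: 4.7
eef_pos: [0.4974, -0.0233, 0.0297]
tcp_rot: [-0.049, 0.999, -0.001, -0.006]
force: [-11.0, 2.3, 6.0]
width: 0.0006
gripper_force: 5.5
```

Request:
drive_tool(series=[[[-0.1,0,0],0,0],[[-0.2,0,0],0,0],[[-0.3,0,0],0,0],[[-0.4,0,0],0,0],[[-0.4,0,0],0,0]])

```text
time_s: 5.2
eef_pos: [0.505, -0.0223, 0.0301]
tcp_rot: [-0.049, 0.999, -0.0, -0.002]
force: [-6.0, -0.8, 1.1]
width: 0.0004
gripper_force: 2.9
```

Request:
drive_tool(series=[[[-0.1,0,0],0,0],[[-0.2,0,0],0,0],[[-0.3,0,0],0,0],[[-0.4,0,0],0,0],[[-0.4,0,0],0,0]])

```text
time_s: 5.7
eef_pos: [0.5052, -0.0224, 0.0299]
tcp_rot: [-0.049, 0.999, -0.001, -0.006]
force: [-13.2, 1.5, 9.2]
width: 0.0004
gripper_force: 6.6
```

The drawer has hit its stop: the tool held its place while the force rose. I'll back off and rise.

Request:
drive_tool(series=[[[2,0,0],0,0],[[5,0,0],0,0],[[5,0,-5],0,0],[[5,0,-10],0,0],[[5,0,-15],0,0]])

```text
time_s: 6.2
eef_pos: [0.4627, -0.0262, 0.1834]
tcp_rot: [-0.05, 0.999, 0.0, 0.002]
force: [0.9, 1.5, -0.5]
width: 0.0004
gripper_force: 0.0
```

Request:
drive_tool(series=[[[0,0,-5],0,1],[[-3,0,-6],0,1],[[-5,0,-6],0,1],[[-5,0,-6],0,1],[[-5,0,-6],0,1]])

```text
time_s: 6.7
eef_pos: [0.5116, -0.0213, 0.2405]
tcp_rot: [-0.05, 0.999, 0.0, 0.0]
force: [0.1, 0.7, 0.7]
width: 0.0326
gripper_force: 0.0
```

Run:
```python
from h import *
for n in("top","scene","wrist"):
    c=manip.camera_info(n); im=manip.grab_frame(n); save("d"+n+".png",im)
    h=cv2.cvtColor(im,cv2.COLOR_RGB2HSV); m=cv2.inRange(h,(85,100,40),(98,255,255)); k,l,st,ce=cv2.connectedComponentsWithStats(m)
    print(n,[(st[i].tolist(),ce[i].round(1).tolist()) for i in range(1,k) if st[i,4]>40])
print(manip.observe()); print(project(manip.camera_info("wrist"),[[.6395,.054,.127]]))
t=cv2.imread("pics/dtop.png")[100:260,230:390]; w=cv2.imread("pics/dwrist.png")
cv2.imwrite("pics/d.png",np.vstack([cv2.resize(w,(480,300)),cv2.resize(t,(480,300))[:, :]])) if 0 else cv2.imwrite("pics/d.png",np.hstack([cv2.resize(t,(400,400),interpolation=2),cv2.resize(w[:, 120:520],(400,400))]))
```

```text
top [([296, 183, 22, 23, 369], [306.8, 193.9]), ([248, 204, 13, 14, 137], [254.2, 210.4])]
scene [([332, 178, 27, 19, 291], [343.2, 186.6])]
wrist [([348, 307, 20, 24, 294], [357.8, 321.5])]
{'time_s': 6.85, 'joint_positions': array([ 2.76041689e-01,  1.76750807e-01, -2.37635347e-01,  1.39288171e-04,
       -1.15648887e+00, -1.74732201e+00]), 'joint_vel': array([ 0.00158566, -0.00335074,  0.00146519, -0.00136691, -0.00130204,
        0.00187066]), 'joint_efforts': array([-5.46434385e-03, -2.76980621e+01,  1.84564948e+01,  4.11091849e+00,
       -7.15674483e-02, -3.43986321e-04]), 'eef_pos': array([ 0.51059988, -0.02148895,  0.24042881]), 'tcp_rot': array([-4.97654764e-02,  9.98760928e-01, -7.09534377e-05, -2.40413069e-05]), 'force': array([-0.89268938, -0.6980171 , -1.14673301]), 'ft_torque': array([-0.03217653, -0.04034846, -0.04359832]), 'gripper_force': 0.0, 'width': 0.04416502930479721}
[[381.72395045 345.72393772]]
```

View pics/d.png

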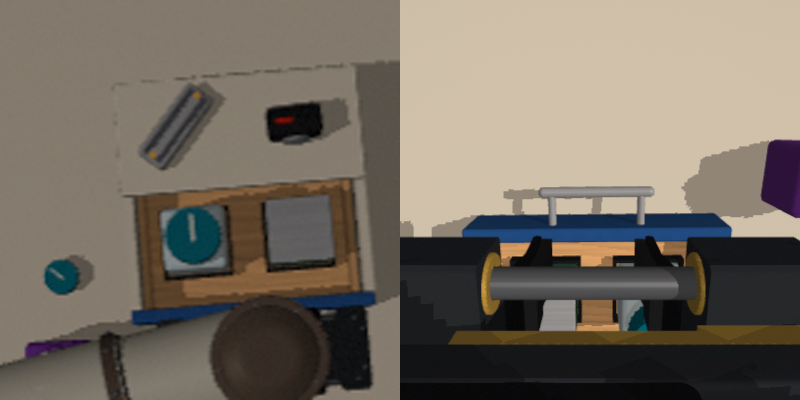

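The drawer front now sits at the unit's mouth and the cap is upright at (193,236) in d. In the scene view the small cap's blob merges with the cap's, so I'll fit the cap's silhouette using only the clean edges.

Run:
```python
from h import *
from scipy.optimize import least_squares
ct=manip.camera_info("top"); cs=manip.camera_info("scene")
th=np.linspace(0,2*np.pi,120); ring=np.c_[.031*np.cos(th),.031*np.sin(th),0*th]
def bb(c,p):
    q=project(c,np.vstack([ring+p,ring+p-[0,0,.027]])); return np.r_[q.min(0),q.max(0)]
def mid(st): x,y,w,h=st; return np.array([x-.5,y-.5,x+w-.5,y+h-.5])
def fit(f,n):
    r=least_squares(f,[.6,.05,.127]); print(n,r.x.round(4),r.fun.round(2))
T0,S0,T1,S1=map(mid,([299,216,22,22],[310,171,17,16],[296,183,22,23],[332,178,27,19]))
fit(lambda p:np.r_[bb(ct,p)-T0,bb(cs,p)-S0],"before")
fit(lambda p:np.r_[bb(ct,p)-T1,(bb(cs,p)-S1)[[0,3]]],"after")
print(atz(ct,306.8,193.9,.127), -cv2.Rodrigues(ct["rvec"])[0].T@ct["tvec"])
```

```text
before [0.5496 0.0444 0.1286] [-0.4  -0.29  0.61  0.67  0.03 -0.46  0.51  0.53]
after [0.6394 0.0557 0.1262] [-0.47 -0.17  0.43  0.16 -0.04  0.05]
[0.63855824 0.05455019 0.127     ] [ 0.51299314 -0.00424064  1.43286594]
```

Request:
drive_tool(series=[[[-4,2,0],0,1],[[-8,4,0],0,1],[[-11.5,5.5,0],0,1],[[-13.5,6.3,0],0,1],[[-13.5,6.3,0],0,1]])

```text
time_s: 7.35
eef_pos: [0.6406, 0.0561, 0.239]
tcp_rot: [-0.05, 0.999, -0.0, -0.0]
force: [-0.8, 0.2, -0.7]
width: 0.0833
gripper_force: 0.0
```

Request:
drive_tool(series=[[[0,0,3],0,1],[[0,0,5],0,1],[[0,0,7],0,1],[[0,0,8],0,1],[[0,0,8],0,1]])

```text
time_s: 7.85
eef_pos: [0.6377, 0.0542, 0.1593]
tcp_rot: [-0.05, 0.999, -0.0, -0.002]
force: [-0.5, -0.4, -0.4]
width: 0.087
gripper_force: 0.0
```

Run:
```python
from h import *
o=manip.observe(); print(o["eef_pos"],o["tcp_rot"],o["width"],o["force"])
im=manip.grab_frame("scene")[110:260,250:430]; w=manip.grab_frame("wrist")[:,120:520]
save("e.png",np.hstack([cv2.resize(im,(400,333),interpolation=2),cv2.resize(w,(400,400))[:333]]) if 0 else np.hstack([cv2.resize(im,(400,400),interpolation=2),w]))
```

```text
[0.63771505 0.05417579 0.15929137] [-4.96016322e-02  9.98767761e-01 -3.60038707e-04 -1.58355618e-03] 0.08703427255514445 [-0.48695886 -0.36631998 -0.40172819]
```

View pics/e.png

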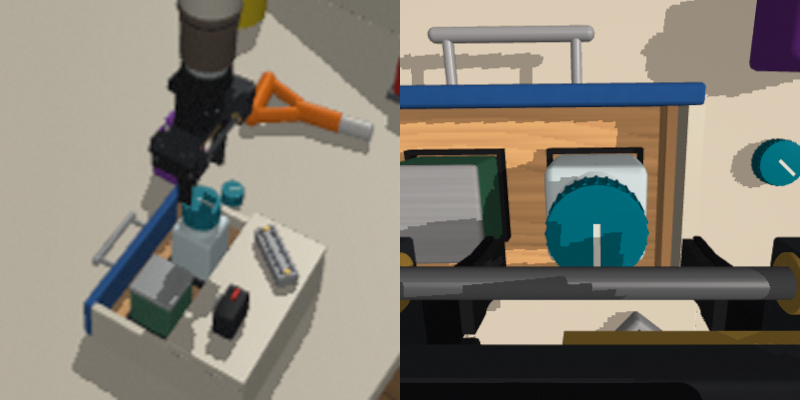

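In e the cap is centred between the fingers, at about (597,228) in the wrist half. I'll check that against the calibration.

Run:
```python
from h import *
print(atz(manip.camera_info("wrist"),317,226,.127), project(manip.camera_info("wrist"),[[.639,.0545,.127]]))
```

```text
[0.6347158  0.05608082 0.127     ] [[313.6057041  232.58135239]]
```

Request:
drive_tool(series=[[[0,0,1.5],0,1],[[0,0,3],0,1],[[0,0,4.5],0,1],[[0,0,6],0,1],[[0,0,6.2],0,1]])

```text
time_s: 8.45
eef_pos: [0.6386, 0.0546, 0.098]
tcp_rot: [-0.05, 0.999, -0.0, -0.001]
force: [-0.6, -0.5, 0.3]
width: 0.0867
gripper_force: 0.0
```

Request:
drive_tool(series=[[[0,0,0],0,0.75],[[0,0,0],0,0.73],[[0,0,0],0,0.71],[[0,0,0],0,0.7],[[0,0,0],0,0.69]], squeeze=5)

```text
time_s: 8.95
eef_pos: [0.6397, 0.0555, 0.0995]
tcp_rot: [-0.05, 0.999, 0.001, 0.001]
force: [-1.5, 2.6, 3.0]
width: 0.0619
gripper_force: 5.2
```

Request:
drive_tool(series=[[[0,0,0],0,0.5],[[0,0,0],0,0.5],[[0,0,0],0,0.5]], squeeze=40)

```text
time_s: 9.25
eef_pos: [0.6397, 0.0555, 0.0994]
tcp_rot: [-0.05, 0.999, 0.0, 0.001]
force: [-1.5, 4.1, 4.6]
width: 0.061
gripper_force: 40.0
```

Request:
drive_tool(series=[[[0,0,-0.02],-4,0.5],[[0,0,-0.05],-8,0.5],[[0,0,-0.08],-12,0.5],[[0,0,-0.11],-16,0.5],[[0,0,-0.14],-20,0.5]])

```text
time_s: 9.75
eef_pos: [0.6397, 0.0553, 0.1003]
tcp_rot: [-0.223, 0.975, 0.0, 0.001]
force: [-1.3, 4.0, 3.4]
width: 0.0611
gripper_force: 40.0
```

Run:
```python
from h import *
o=manip.observe(); print(o["eef_pos"],o["tcp_rot"],o["force"],o["ft_torque"],o["joint_positions"][5],o["width"])
w=manip.grab_frame("wrist")[:,120:520]; s=manip.grab_frame("scene")[110:260,250:430]
save("f.png",np.hstack([cv2.resize(s,(400,400),interpolation=2),w]))
```

```text
[0.63971624 0.05525203 0.10032715] [-2.23106054e-01  9.74793698e-01  3.65679583e-04  8.94885241e-04] [-1.2721717   4.00419763  3.39648834] [ 1.38489151  0.15922722 -0.38625854] -1.4578314068532368 0.06109521177750662
```

View pics/f.png

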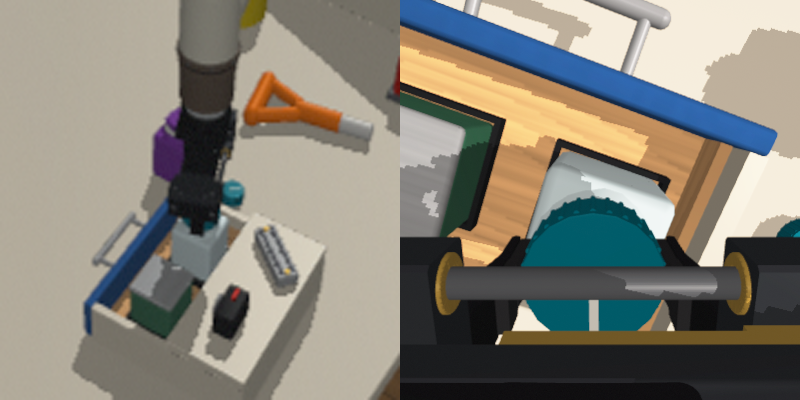

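The white mark still points along the tool's axis (594,315 in f), so the cap turns with the fingers, at 0.39 N m, while the nest holds the jar.

Request:
drive_tool(series=[[[0,0,-0.04],-5,0.5],[[0,0,-0.08],-10,0.5],[[0,0,-0.12],-15,0.5],[[0,0,-0.16],-20,0.5],[[0,0,-0.2],-25,0.5]])

```text
time_s: 10.35
eef_pos: [0.6397, 0.0552, 0.1021]
tcp_rot: [-0.429, 0.904, 0.0, 0.001]
force: [-0.1, 5.6, 2.7]
width: 0.061
gripper_force: 40.0
```

Request:
drive_tool(series=[[[0,0,-0.03],-4,0.5],[[0,0,-0.06],-8,0.5],[[0,0,-0.09],-12,0.5],[[0,0,-0.11],-15,0.5],[[0,0,-0.11],-15,0.5]])

```text
time_s: 10.85
eef_pos: [0.6396, 0.0551, 0.1032]
tcp_rot: [-0.542, 0.841, -0.0, 0.001]
force: [-0.1, 4.7, 2.7]
width: 0.0611
gripper_force: 40.0
```

Run:
```python
from h import *
o=manip.observe(); print(o["eef_pos"],o["force"],o["ft_torque"],o["width"],np.degrees(2*np.arctan2(-o["tcp_rot"][0],o["tcp_rot"][1]))-5.7)
```

```text
[0.63960997 0.05508711 0.10319627] [-0.12910833  4.74885574  2.74176715] [ 1.35761734  0.00947997 -0.22581847] 0.06109358692127772 59.90247280119996
```

Request:
drive_tool(series=[[[0,0,-0.02],-2,0.5],[[0,0,-0.04],-4,0.5],[[0,0,-0.04],-5,0.5],[[0,0,-0.04],-5,0.5]])

```text
time_s: 11.25
eef_pos: [0.6396, 0.055, 0.1036]
tcp_rot: [-0.578, 0.816, -0.0, 0.001]
force: [-0.1, 4.3, 3.2]
width: 0.061
gripper_force: 40.0
```

Run:
```python
from h import *
o=manip.observe(); print(o["eef_pos"],o["force"],o["ft_torque"],o["width"],np.degrees(2*np.arctan2(-o["tcp_rot"][0],o["tcp_rot"][1]))-5.7)
```

```text
[0.63955981 0.05499076 0.103588  ] [-0.10091767  4.25407239  3.17360567] [ 1.50243058 -0.05939614 -0.32889431] 0.061017959719837526 64.91784956070894
```

Request:
drive_tool(series=[[[0,0,-0.02],-2,0.5],[[0,0,-0.03],-3,0.5],[[0,0,-0.03],-3,0.5]])

```text
time_s: 11.55
eef_pos: [0.6395, 0.0549, 0.1038]
tcp_rot: [-0.599, 0.801, -0.0, 0.0]
force: [1.1, 5.4, 2.7]
width: 0.0609
gripper_force: 40.0
```

Run:
```python
from h import *
o=manip.observe(); print(o["eef_pos"],o["force"],o["ft_torque"],o["width"],np.degrees(2*np.arctan2(-o["tcp_rot"][0],o["tcp_rot"][1]))-5.7)
w=manip.grab_frame("wrist")[:,120:520]; s=manip.grab_frame("scene")[110:260,250:430]
save("g.png",np.hstack([cv2.resize(s,(400,400),interpolation=2),w]))
```

```text
[0.63954507 0.05494945 0.10381406] [1.09720084 5.39271799 2.71494344] [ 1.54345199 -0.13979782 -0.30722595] 0.060879978318957965 67.93708171745304
```

View pics/g.png

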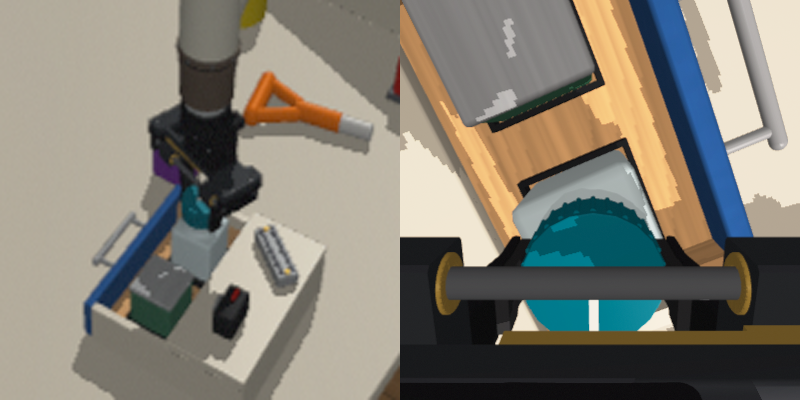

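The mark is still at (594,315), so the cap hasn't slipped and has turned past 60° relative to the jar. I'll test with a slight lift, watching the vertical force.

Request:
drive_tool(series=[[[0,0,-0.1],0,0.5],[[0,0,-0.2],0,0.5],[[0,0,-0.3],0,0.5],[[0,0,-0.3],0,0.5]])

```text
time_s: 12.05
eef_pos: [0.6382, 0.0541, 0.1058]
tcp_rot: [-0.6, 0.8, 0.0, -0.001]
force: [0.7, 2.4, -3.1]
width: 0.061
gripper_force: 40.0
```

Run:
```python
from h import *
o=manip.observe(); print(o["eef_pos"],o["force"],o["ft_torque"],o["width"])
```

```text
[0.63816818 0.05411904 0.10576456] [ 0.73413076  2.428047   -3.0886982 ] [ 0.7659024  -0.24611409 -0.24367811] 0.060988562559561546
```

The lift carries about 3 N and some torque remains, so a lug may still be caught. I'll ease back down and turn a little more.

Request:
drive_tool(series=[[[0,0,0.15],0,0.5],[[0,0,0.25],-2,0.5],[[0,0,0.24],-4,0.5],[[0,0,0.23],-4,0.5]])

```text
time_s: 12.45
eef_pos: [0.6396, 0.0546, 0.1051]
tcp_rot: [-0.627, 0.779, -0.0, 0.0]
force: [1.7, 2.6, 1.3]
width: 0.0613
gripper_force: 40.0
```

Run:
```python
from h import *
o=manip.observe(); print(o["eef_pos"],o["force"],o["ft_torque"],o["width"])
```

```text
[0.63963742 0.05458565 0.10513965] [1.71878798 2.64202146 1.30982697] [ 0.79396662 -0.24188973 -0.27057847] 0.06133409400451152
```

Request:
drive_tool(series=[[[0,0,-0.1],0,0.5],[[0,0,-0.2],0,0.5],[[0,0,-0.3],0,0.5],[[0,0,-0.3],0,0.5]])

```text
time_s: 12.85
eef_pos: [0.6389, 0.0544, 0.1072]
tcp_rot: [-0.627, 0.779, -0.0, -0.001]
force: [1.9, 1.8, -1.2]
width: 0.0613
gripper_force: 40.0
```

Run:
```python
from h import *
o=manip.observe(); print(o["eef_pos"],o["force"],o["ft_torque"],o["width"])
w=manip.grab_frame("wrist"); s=manip.grab_frame("scene")[145:225,310:390]
save("i.png",np.hstack([cv2.resize(s,(400,400),interpolation=2),w[:,120:520]]))
```

```text
[0.63892216 0.05440741 0.10723238] [ 1.89217083  1.80181645 -1.2416452 ] [ 0.35861992 -0.30234959 -0.05719764] 0.06127761274988283
```

View pics/i.png

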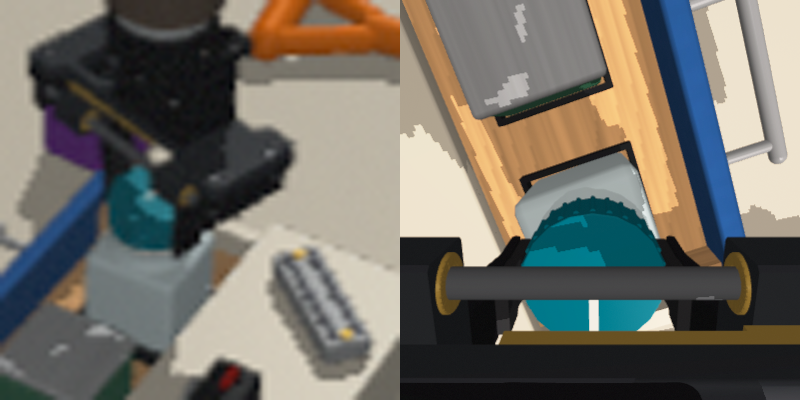

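The torque has dropped to about 0.06 N m and the load to about the cap's weight, so the threads have let go. In i the jar still sits in its nest and the mark is at (594,315). That was my tenth picture, so from here I go by force and image numbers.

Request:
drive_tool(series=[[[0,0,-0.1],0,0.5],[[0,0,-0.2],0,0.5],[[0,0,-0.3],0,0.5],[[0,0,-0.3],0,0.5]])

```text
time_s: 13.35
eef_pos: [0.639, 0.0544, 0.1108]
tcp_rot: [-0.627, 0.779, -0.0, -0.0]
force: [0.3, 0.4, -0.6]
width: 0.061
gripper_force: 40.0
```

Run:
```python
from h import *
o=manip.observe(); print(o["eef_pos"],o["force"],o["ft_torque"],o["width"])
```

```text
[0.63901208 0.05439935 0.11084043] [ 0.2765339   0.3940496  -0.64238202] [ 0.05564138 -0.019304    0.01302681] 0.06095462103719638
```

Free: the torque is gone and only the cap's weight is left. The rim sits about level with the TCP and the neck top is near 0.112, so I'll lift to a TCP height of about 0.130.

Request:
drive_tool(series=[[[0,0,-0.5],0,0.5],[[0,0,-1],0,0.5],[[0,0,-1.5],0,0.5],[[0,0,-1.9],0,0.5],[[0,0,-1.9],0,0.5]])

```text
time_s: 13.85
eef_pos: [0.6396, 0.0548, 0.1305]
tcp_rot: [-0.627, 0.779, -0.0, 0.001]
force: [-0.1, 0.9, 0.8]
width: 0.0611
gripper_force: 40.0
```

Request:
drive_tool(series=[[[0,0,0],0,0.5],[[0,0,0],0,0.5],[[0,0,0],0,0.5],[[0,0,0],0,0.5],[[0,0,0],0,0.5]])

```text
time_s: 14.35
eef_pos: [0.6391, 0.0547, 0.1293]
tcp_rot: [-0.627, 0.779, 0.0, -0.0]
force: [0.0, -0.1, 0.1]
width: 0.0612
gripper_force: 40.0
```

Run:
```python
from h import *
o=manip.observe(); print(o["eef_pos"],o["force"],o["ft_torque"],o["width"],o["gripper_force"])
s0=cv2.imread("pics/g.png"); 
S=manip.grab_frame("scene"); T=manip.grab_frame("top"); ct=manip.camera_info("top"); cs=manip.camera_info("scene")
def st(im,lo,hi,n,roi):
    x,y,x2,y2=roi; m=cv2.inRange(cv2.cvtColor(im[y:y2,x:x2],cv2.COLOR_RGB2HSV),lo,hi); q=np.argwhere(m); print(n,len(q),q.min(0)[::-1]+[x,y],q.max(0)[::-1]+[x,y],q.mean(0)[::-1].round(1)+[x,y])
st(S,(85,100,40),(98,255,255),"teal",(300,150,349,215))
old=cv2.imread("pics/scene0.png")
d=cv2.imread("pics/dscene.png")[:,:,::-1]
for n,im in(("after close",d),("now",S)): st(im,(103,150,40),(118,255,255),"blue "+n,(260,150,345,240))
# jar region change between 'after close' and now
diff=np.abs(S[195:225,315:365].astype(int)-d[195:225,315:365]).max(2); print("jar-base diff px",(diff>40).sum())
q=project(cs,[[.639,.0545,.130],[.639,.0545,.112],[.639,.0545,.012]]);print(q.round(1))
```

```text
[0.63907817 0.05474468 0.12928553] [ 0.04015341 -0.1315789   0.13036906] [ 0.01884322  0.01361414 -0.03928459] 0.06122662360433081 40.00053020194173
teal 172 [331 174] [345 189] [337.9 182. ]
blue after close 457 [289 180] [331 234] [310.7 205.1]
blue now 458 [289 180] [331 234] [310.8 205.1]
jar-base diff px 309
[[340.3 184.1]
 [340.1 188. ]
 [339.  208.6]]
```

The blue front hasn't moved, so the drawer is home. Only the cap's weight is on the tool, so the jar stayed down, and the rim is about 17 mm above the neck.

```bash
python3 -c "
from workcell import manip
print(manip.sign_off())"
```

```text
the job is handed in; nothing more can be done
None
```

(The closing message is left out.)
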